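Pay for a pot of tea: post the tall tally in the honesty box and shut its cover

ROBOT

A 6-joint arm with a two-finger parallel gripper is mounted at the origin on the work surface. World frame = base frame: x ahead of the robot, y to its left, z up, the work surface at z = 0. Lengths are in m, angles in rad, forces in N, time in s.
With the tool pointing down it reaches from about 0.275 to 0.85 m from the base axis. Payload 5.2 kg.
Tool frame: the origin (TCP) lies on the mounting face of the last link; the fingertips stand 173 mm ahead of it and the grasp point (between the pads) lies 155 mm ahead of it (ctrl.tip_reach is the distance from the TCP to the fingertips, in m); z points along the fingers, y is the direction in which the jaws open and shut (so a half turn about z gives the same grasp; the last joint's range is limited). The gripper opens to 85 mm and grips with 20 to 120 N. Pads are 22 mm wide; open, the fingers measure 114 mm over their backs; the gripper's body (76 mm by 85 mm) begins 54 mm behind the grasp point. The pads swing forward as they close: fully open they stand 13 mm farther back than shut.
Start: joints at [-1.382, 0.259, 1.535, -0, 1.348, -0.203], TCP at [0.21, -0.508, 0.405] pointing down, gripper open.
Joint ranges: [-3.14, 3.14], [-0.91, 2.08], [0.19, 2.58], [-1.22, 4.36], [0.22, 2.71], [-3.12, 3.12]. Speed limits (rad/s): [2.57, 2.57, 3.14, 3.14, 3.14, 3.14].

INTERFACE

Orientations are given as a rotation vector (axis times angle).
In Python, from bench import ctrl gives the robot as it stands.
- The arm moves only by the tool apply_moves, never from a script. Its argument "deltas" is a list of rows, each a list of 7 numbers: the shift along the tool's x, y, z as a fraction of full scale, then the turn, a rotation vector about the tool's x, y, z as a fraction of full scale, then the closure, from -1 (fully open) to 1 (shut). A call has exactly 8 rows; each row shifts and turns the commanded pose from where the row before left it, along the tool's axes as they then stand; what a row does not reach is not made up. Full scale, the value 1, is 0.03 m for a shift and 0.08 rad for a turn. A row lasts 1/12 s, in which the tool goes at most 41.7 mm and 7.16 degrees, less where a joint would pass 70% of its speed; a pose out of reach is approached as far as the arm can. A call with a number of a shift or a turn outside -1 to 1 is refused whole. A call with a gripper value outside its range is refused whole. The fingers move at their own pace and stop on an object; "grip_force" is the grip in N (left out, the last holds). Time passes only in rows, so rows that do not move let the fingers close, or fill a call up. It gives the time, the measured TCP pose, the force and the opening at its end, in the units of the state.
- ctrl.observe(): the state, without advancing time (a new reading comes with each control period).
- ctrl.grab_frame(name): name is "scene" or "side" or "wrist"; returns (picture, depth): 420x560x3 uint8, blue, green, red; 420x560 float32, m along the optical axis (not along the pixel's ray), 0 where there is no reading.
- ctrl.camera_model(name): a dict with "fov_y" (degrees; the focal length in pixels is half the picture's height over the tangent of half this angle, whatever the lens; pixels are square), "cx", "cy" (the principal point, pixels), "rvec" (rotation vector, rad) and "tvec" (3), from world to camera coordinates, as OpenCV has them. Camera axes: x right, y down, z forward; pixel columns grow to the right and rows downward; lengths in m; the calibration is good to about 2 mm. A picture is of the moment at which its call begins: read the wrist's pose just before it. camera_model takes no time and is no camera call; for the wrist camera it gives the pose at the moment of the call.
- ctrl.job_done(): hands the job in, once; it reports no verdict.
The state is a dict: "t": time; "joints": joint angles; "joint_vel": joint speeds; "effort": joint torques, N m; "tcp_pos": TCP position; "eef_rot": TCP orientation; "contact_force": force on the tool from outside, world axes, zero at the start; "wrist_torque": the same for the moment, N m; "finger_gap": finger opening in m.
Only numpy, scipy, OpenCV 4.12 (cv2) and the standard library are available. Lean on these libraries where they do the work, as an engineer would, in place of code of your own. Each camera call takes 0.05 s, during which the arm holds its last target.

TASK

A pot of tea has been taken from the shared ledge, so pay for it: draw the tall bamboo tally out of the rack, push it through the slot in the sloping top of the honesty box until it drops right inside, then swing the box's cover shut over the slot. Leave the two short tallies and all the tea things as they stand.

Things in the scene. Friction and masses are not known exactly. Their poses are not given: they have to be found in the camera images.
- tall_tally_mid (a point): Centre of the TALL bamboo drink tally: a flat slip 8 mm thick (its x), 40 mm wide (y), 100 mm tall (z), 20 to 45 g, two dark bands and a dark dot near the top. It stands upright in one of the rack's three grooves, its lower 26 mm in the groove, its top 108 mm above the ledge; it draws straight up with 1 mm play on each face.
- short_tally_a_mid (a point): SHORT bamboo drink tally, 40 mm wide, 8 mm thick, 66 mm tall, same bamboo as the tall one; stands upright in another groove of the rack; stays there. This point is its centre, 33 mm up.
- short_tally_b_mid (a point): SHORT bamboo drink tally, 40 mm wide, 8 mm thick, 66 mm tall, same bamboo as the tall one; stands upright in another groove of the rack; stays there. This point is its centre, 33 mm up.
- rack: Fixed bamboo rack block on the ledge, 50 mm deep (x) x 214 mm long (y) x 34 mm high, with three grooves in line along y, 70 mm apart, each 10 x 44 mm and 26 mm deep. Each holds one tally (face towards the rack's x). Origin: centre of its underside; x points away from the robot side, z up.
- box: Fixed honesty box of grey sheet steel, 170 mm deep (x) x 150 wide (y). Its front (box -x, roughly to the robot) is 120 mm high; from there the top face slopes up and back at 35 degrees to the horizontal for 146 mm to a flat roof 204 mm high over the last 50 mm. A steel chute runs 64 mm in from the slot's lower lip, square to the face. Origin: centre of the underside; x to the back, y left, z up.
- slot (a point): Centre of the slot in the sloping face, at (-14.6, 0, 169.3) mm in the box frame (axes: the box's). Clear opening 46 mm along the box's y x 12 mm up the slope; rounded lips 2.5 mm proud. The way in, square to the face, is (sin 35, 0, -cos 35) in the box frame: a tally goes in along it on end, flat faces across the slope. Let go well in, it slides on and drops; if it sticks, push it.
- hinge (a point): Middle of the cover's hinge axis, which runs along the box's y, 50 mm up the slope from the slot's centre and 5 mm off the face, at (23.5, 0, 202.1) mm in the box frame; the axes given are the box's.
- cover (a joint): Angle of the grey steel dust cover, rad: 0 = shut, lying on the slope over the slot; 1.57 = standing square to the sloping face. Starts open at 1.5 to 1.85; range 0 to 1.95. The flap is 80 mm wide, 3 mm thick, 87 mm long from the hinge, with a 9 mm lip at its free edge. The hinge is stiff (0.07 N m): it stays where it is left and is pushed shut with 1 to 3 N at the free edge.
- cover_edge (a point): Middle of the free edge of the cover, 85 mm from the hinge axis (axes turn with the cover; along the cover the edge lies to its -x).
- teapot: Blue-glazed teapot with a lid held by wire clips, 112 mm body, 108 mm high, spout to +y and handle to -y (185 mm over both). Stays put. Origin: centre of the underside.
- teacup: White porcelain teacup, 76 mm across, 58 mm high, with a handle. Stays put. Origin: centre of the underside.
- infuser: Stainless steel basket infuser, 60 mm across, 62 mm high, two flat wings at the rim (110 mm over both). Stays put. Origin: centre of the underside.
- jar: Small glass jar with a wooden lid, 55 mm across, 76 mm high. Stays put. Origin: centre of the underside.
- scoop: Bamboo tea scoop lying flat, 150 mm long, 28 mm wide, 8 mm high. Stays put. Origin: near its middle on the underside.
- timer: Round white plastic kitchen timer with a grey turning dial, 68 mm across, 43 mm high. Stays put. Origin: centre of the underside.
Not all that is in view belongs to the job. Leave any red look-alike of the part that bears tall_tally_mid alone.

How it is judged:
By the outcome, as a careful person would: the job done as asked, in the order asked, and still so for the second after the job is handed in, with the robot touching nothing.
It also fails if it takes over 53 s, if anything falls off the work surface, if the arm or the gripper's body presses on something with over 40 N, if the wrist force passes 120 N, or if a joint passes its speed limit or range.

## Working session

There is one attempt and no reset: what is moved stays moved. The work goes in short steps, Python scripts to look and compute and a tool call to move; the robot and the scene stay as the last step left them, time stands still between calls to the robot, and variables do not carry over. Pictures are saved under pics/ and viewed, and the job is handed in when it is done.

Besides the shell and the picture viewer there is one more tool, called after "Call:" as name([rows], argument=value, ...), one row to a line, values as JSON. apply_moves: Moves the arm, as the interface text tells. Shift numbers are shares of 0.03 m and turn numbers shares of 0.08 rad, none past 1 either way. Its arguments: {"type":"object","properties":{"deltas":{"type":"array","items":{"type":"array","items":{"type":"number"}}},"grip_force":{"type":"number"}},"required":["deltas"]}

```bash
ls; mkdir -p pics
cat > look.py <<'E'
import cv2,sys
from bench import ctrl
def snap(n,tag):
    s=ctrl.observe(); m=ctrl.camera_model(n); im,d=ctrl.grab_frame(n)
    import pickle; pickle.dump((s,m,im,d),open(f'{tag}.pkl','wb'))
    cv2.imwrite(f'pics/{tag}.png',im); return s,m,im,d
E
python3 - <<'E'
from look import *
for n in ['scene','side','wrist']:
    s,m,im,d=snap(n,n+'0'); print(n,m)
print(s)
E
```

```text
pics
scene {'fov_y': 42.39057845514112, 'cx': 287.08844863591844, 'cy': 204.1647894229011, 'rvec': array([ 1.78258396,  1.2840031 , -0.70869893]), 'tvec': array([-0.1885625 , -0.11841703,  1.65775491])}
side {'fov_y': 55.67900916003563, 'cx': 282.519487074268, 'cy': 208.68894901101328, 'rvec': array([ 0.63083713, -2.73936481,  1.02672273]), 'tvec': array([0.47284419, 0.26600404, 0.93460004])}
wrist {'fov_y': 65.21535230327943, 'cx': 280.86295819989556, 'cy': 211.24897757107192, 'rvec': array([-2.41496937,  1.61516587,  0.22618146]), 'tvec': array([-0.54893124, -0.03507073,  0.37990951])}
{'t': 0.1, 'joints': array([-1.38179271e+00,  2.59265884e-01,  1.53597739e+00, -2.00046484e-05,
        1.34799702e+00, -2.02772097e-01]), 'joint_vel': array([-0.00010166, -0.00106167, -0.00186377,  0.00219218,  0.00118819,
        0.00166409]), 'effort': array([ 2.43942501e-03, -4.46969390e+01, -2.91246307e+01, -3.10037922e-04,
        6.26640511e-03,  8.70947559e-06]), 'tcp_pos': array([ 0.21000177, -0.50811896,  0.40395836]), 'eef_rot': array([-3.07989288e+00, -6.11157820e-01,  1.28162868e-05]), 'contact_force': array([ 0.05799172,  0.31615978, -0.53969387]), 'wrist_torque': array([ 0.03211552, -0.02780994,  0.00621989]), 'finger_gap': 0.08527030451452212}
```

View pics/scene0.png

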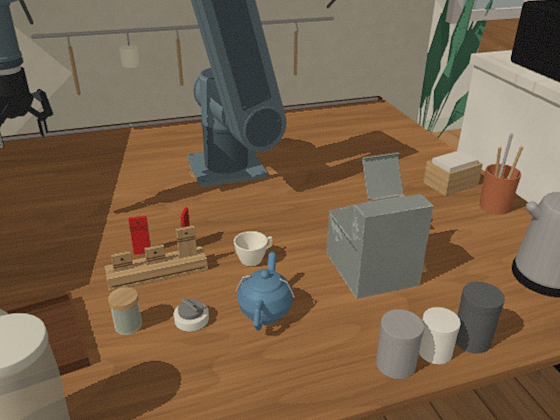

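View pics/side0.png

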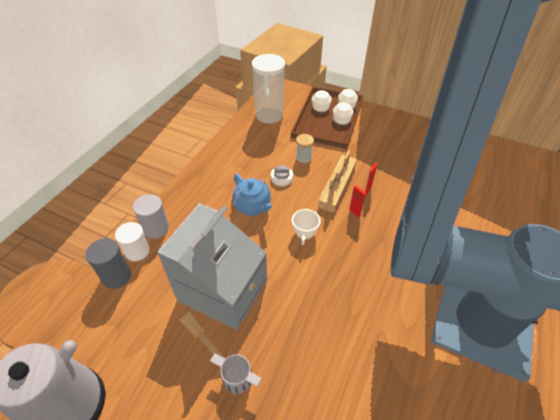

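View pics/wrist0.png

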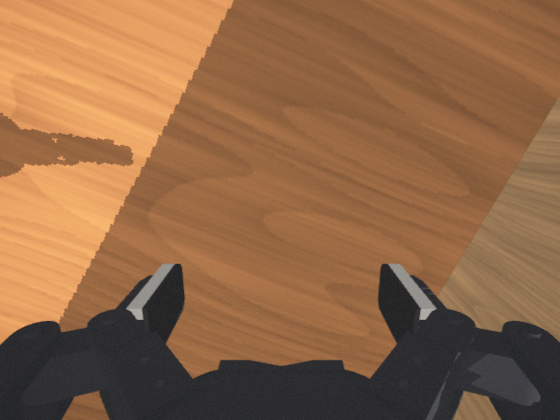

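The scene view shows the rack near (155,265), with the tall tally at its right end (186,240). Two red slips stand on the robot side of it at (140,235) and (185,218). The box is at (380,245) with its cover open at (382,178). In the side view the slot is near (220,252). Next I'll measure these from depth and rays.

```bash
cat >> look.py <<'E'
import numpy as np,pickle
def K(m): return 210/np.tan(np.radians(m['fov_y'])/2)
def pts(tag,mask=None):
    s,m,im,d=pickle.load(open(f'{tag}.pkl','rb')); f=K(m)
    v,u=np.mgrid[:420,:560]; X=np.stack([(u-m['cx'])/f*d,(v-m['cy'])/f*d,d],-1)
    R=cv2.Rodrigues(m['rvec'])[0]; P=(X-m['tvec'])@R; P[d<=0]=np.nan
    return P,im,d
def proj(tag,p):
    s,m,im,d=pickle.load(open(f'{tag}.pkl','rb')); f=K(m)
    R=cv2.Rodrigues(m['rvec'])[0]; c=np.atleast_2d(p)@R.T+m['tvec']
    return np.c_[f*c[:,0]/c[:,2]+m['cx'],f*c[:,1]/c[:,2]+m['cy']]
def ray(tag,u,v):
    s,m,im,d=pickle.load(open(f'{tag}.pkl','rb')); f=K(m)
    R=cv2.Rodrigues(m['rvec'])[0]; o=-R.T@m['tvec']; r=R.T@np.array([(u-m['cx'])/f,(v-m['cy'])/f,1]); return o,r/np.linalg.norm(r)
def onz(tag,u,v,z):
    o,r=ray(tag,u,v); return o+r*(z-o[2])/r[2]
E
python3 - <<'E'
from look import *
np.set_printoptions(precision=4,suppress=True)
P,im,d=pts('scene0')
for n,(u,v) in dict(tall=(187,238),tallR=(193,240),rackL=(110,278),rackR=(204,265),red1=(140,235),red2=(185,218),boxroof=(400,205),boxback=(380,250),cup=(250,250),pot=(265,295),timer=(190,316),jar=(126,310),cover=(382,178),boxside=(345,250)).items(): print(n,P[v,u])
P2,im2,d2=pts('side0')
for n,(u,v) in dict(face=(205,262),face2=(235,265),roof=(195,230),slot=(220,252),front=(225,310),cup=(305,225),infuser=(235,370),scoop=(200,330),red1=(358,200),rack=(340,185)).items(): print(n,P2[v,u])
for t,(a,b,c,e) in dict(scene0=(90,190,220,300),side0=(310,135,390,225)).items():
    i=cv2.imread(f'pics/{t}.png')[b:e,a:c]; cv2.imwrite(f'pics/{t}_rack.png',cv2.resize(i,None,fx=6 if t=='scene0' else 6,fy=6 if t=='scene0' else 6,interpolation=cv2.INTER_CUBIC)[:600,:800])
i=cv2.imread('pics/side0.png')[190:330,150:280]; cv2.imwrite('pics/side0_box.png',cv2.resize(i,None,fx=4,fy=4,interpolation=cv2.INTER_CUBIC))
E
```

```text
tall [ 0.4704 -0.1942  0.0805]
tallR [ 0.4671 -0.1812  0.0702]
rackL [ 0.4939 -0.3647  0.0296]
rackR [ 0.4951 -0.1658  0.0181]
red1 [ 0.3841 -0.289   0.052 ]
red2 [ 0.3989 -0.1857  0.0871]
boxroof [0.6594 0.2081 0.2001]
boxback [0.6827 0.1611 0.1161]
cup [ 0.5206 -0.0665  0.0547]
pot [ 0.7001 -0.0867  0.0777]
timer [ 0.6592 -0.2258  0.0284]
jar [ 0.6395 -0.34    0.0587]
cover [0.6016 0.1941 0.2339]
boxside [0.6087 0.1205 0.0741]
face [0.5926 0.2343 0.1778]
face2 [0.5461 0.196  0.1448]
roof [0.6427 0.189  0.2055]
slot [0.5981 0.1754 0.1343]
front [0.5334 0.2712 0.0801]
cup [ 0.4926 -0.0775  0.0058]
infuser [0.4681 0.3525 0.0047]
scoop [0.5865 0.309  0.002 ]
red1 [ 0.3806 -0.1799  0.0632]
rack [ 0.452  -0.2389  0.0361]
```

View pics/scene0_rack.png

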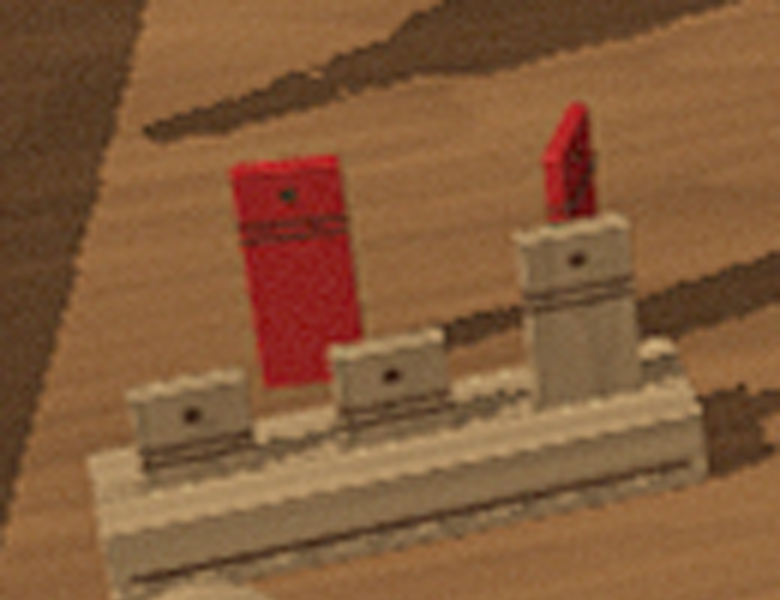

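View pics/side0_rack.png

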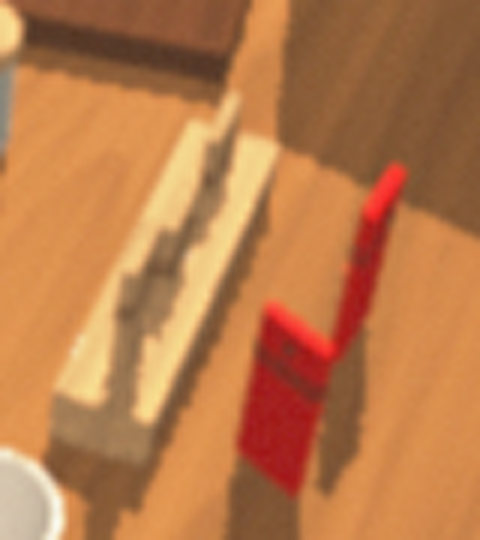

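View pics/side0_box.png

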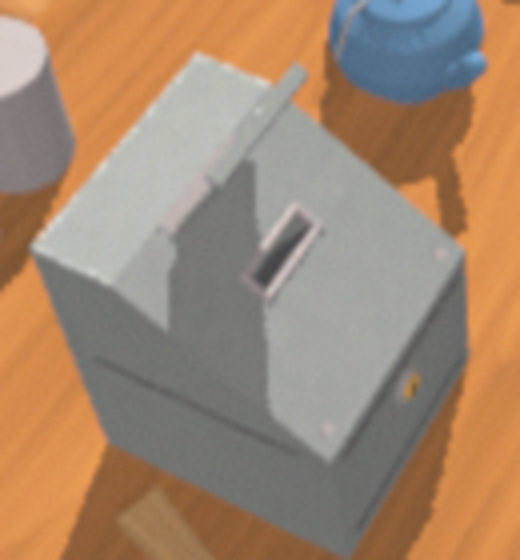

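Run:
```python
from look import *
np.set_printoptions(precision=4,suppress=True)
for tag in ['scene0','side0']:
    P,im,d=pts(tag); hsv=cv2.cvtColor(im,cv2.COLOR_BGR2HSV)
    Q=P.reshape(-1,3); ok=~np.isnan(Q[:,0])
    def box(lo,hi): return Q[ok&np.all((Q>lo)&(Q<hi),1)]
    print(tag)
    q=box([.4,-.42,.031],[.56,-.12,.037]); 
    if len(q)>10: print('racktop',len(q),cv2.minAreaRect((q[:,:2]*1000).astype(np.float32)),np.median(q[:,2]))
    q=box([.4,-.42,.055],[.56,-.12,.12]); 
    if len(q)>3: print('tallies',len(q),q.min(0),q.max(0),cv2.minAreaRect((q[:,:2]*1000).astype(np.float32)))
    q=box([.4,-.42,.075],[.56,-.12,.12]); 
    if len(q)>3: print('tall',len(q),q.min(0),q.max(0),cv2.minAreaRect((q[:,:2]*1000).astype(np.float32)))
    q=box([.5,.05,.199],[.78,.35,.209]); print('roof',len(q),cv2.minAreaRect((q[:,:2]*1000).astype(np.float32)),np.median(q[:,2]))
    q=box([.5,.05,.218],[.78,.35,.34]); print('cover',len(q),q.min(0),q.max(0))
    red=((hsv[...,0]<8)|(hsv[...,0]>172))&(hsv[...,1]>190); red=red.ravel()&ok&(Q[:,0]<.45)&(Q[:,0]>.3)&(Q[:,1]<-.1)
    q=Q[red]; 
    for sel in (q[:,1]<-.24,q[:,1]>=-.24):
        r=q[sel]; print('red',len(r),np.percentile(r,2,axis=0),np.percentile(r,98,axis=0),cv2.minAreaRect((r[:,:2]*1000).astype(np.float32)))
s,m,im,d=pickle.load(open('wrist0.pkl','rb'))
Rt=cv2.Rodrigues(s['eef_rot'])[0]; Rc=cv2.Rodrigues(m['rvec'])[0]
print(Rt); c=-Rc.T@m['tvec']; print('cam in tool',Rt.T@(c-s['tcp_pos'])); print('cam axes in tool (rows)',Rc@Rt)
```

```text
scene0
racktop 630 ((472.5688171386719, -265.4112548828125), (53.48313522338867, 212.5633087158203), 2.118356466293335) 0.03220151716394609
tallies 755 [ 0.4001 -0.3549  0.055 ] [ 0.4796 -0.1753  0.1081] ((467.5923767089844, -257.9706726074219), (72.61135864257812, 182.9425506591797), 23.701414108276367)
tall 289 [ 0.4001 -0.2157  0.0752] [ 0.4748 -0.1754  0.1081] ((437.5369873046875, -197.73101806640625), (74.00230407714844, 40.459197998046875), 3.9154839515686035)
roof 1238 ((649.906005859375, 194.98724365234375), (152.0878143310547, 72.88125610351562), 88.77488708496094) 0.2013021386804184
cover 1167 [0.5778 0.155  0.2181] [0.616  0.2374 0.281 ]
red 509 [ 0.3765 -0.3079  0.0036] [ 0.3871 -0.272   0.0971] ((381.84283447265625, -289.734375), (37.87229537963867, 13.971219062805176), 85.7528305053711)
red 93 [ 0.372  -0.1952  0.0584] [ 0.4074 -0.1762  0.0983] ((389.1066589355469, -185.5810089111328), (9.246668815612793, 41.01691436767578), 67.34037017822266)
side0
racktop 552 ((448.00408935546875, -266.3203125), (89.53532409667969, 219.18637084960938), 2.230510711669922) 0.03385450747
[... 373 characters left out ...]
770141601562), (152.4763641357422, 65.47698974609375), 89.26492309570312) 0.2039600638532834
cover 223 [0.5754 0.1566 0.2194] [0.6122 0.2362 0.2838]
red 132 [ 0.3721 -0.3441 -0.0003] [ 0.3861 -0.2686  0.1009] ((383.8221435546875, -343.2996826171875), (16.403432846069336, 151.37106323242188), 5.620863914489746)
red 290 [ 0.3662 -0.1912  0.0049] [ 0.401  -0.1737  0.1002] ((384.0215148925781, -182.30178833007812), (12.886212348937988, 40.31733703613281), 72.79888153076172)
[[ 0.9242  0.3818 -0.0003]
 [ 0.3818 -0.9242  0.0016]
 [ 0.0003 -0.0016 -1.    ]]
cam in tool [ 0.0693 -0.0001  0.0299]
cam axes in tool (rows) [[-0.0002  1.      0.0004]
 [-0.9623 -0.0001 -0.2721]
 [-0.2721 -0.0004  0.9623]]
```

```bash
cat > plan.py <<'E'
import numpy as np
from scipy.spatial.transform import Rotation as Ro
from bench import ctrl
np.set_printoptions(precision=4,suppress=True)
def tool(yaw,tilt=0):
    # tool y = (c,s,0) at tilt 0, z down; tilt about -y_world
    R=np.column_stack([[0,1,0],[1,0,0],[0,0,-1]]).astype(float)
    return Ro.from_euler('z',yaw).as_matrix()@Ro.from_euler('y',-tilt).as_matrix()@R
def pose():
    s=ctrl.observe(); return s['tcp_pos'].copy(),Ro.from_rotvec(s['eef_rot']).as_matrix(),s
def plan(pt,Rt,N=None,start=None,maxs=1.0):
    p0,R0=start if start else pose()[:2]
    w=Ro.from_matrix(R0.T@Rt).as_rotvec()
    def sol(N):
        Rw=Ro.from_rotvec(w/N).as_matrix(); A=np.zeros((3,3)); R=R0.copy()
        for i in range(N): A+=R; R=R@Rw
        return np.linalg.solve(A,pt-p0)
    if N is None:
        N=1
        while np.abs(w).max()/N>.08*maxs or np.abs(sol(N)).max()>.03*maxs: N+=1
    row=np.round(np.r_[sol(N)/.03,w/N/.08],3)
    print('N',N,'row',row.tolist())
    p,R=p0.copy(),R0.copy()
    for i in range(N):
        p=p+R@row[:3]*.03; R=R@Ro.from_rotvec(row[3:]*.08).as_matrix()
    e=Ro.from_matrix(R.T@Rt).magnitude()
    print('end',p,'err mm',(p-pt)*1e3,'rot err',e,'tip',p+R[:,2]*.173)
    return p,R
E
python3 - <<'E'
from plan import *
plan(np.array([.468,-.215,.42]),tool(np.radians(2.1)))
E
```

```text
N 16 row [0.86, 0.097, -0.033, -0.001, -0.001, -0.95]
end [ 0.4678 -0.215   0.4199] err mm [-0.1803 -0.015  -0.0505] rot err 0.0004475368107783243 tip [ 0.4678 -0.2151  0.2469]
```

Call:
apply_moves([
  [0.86,0.097,-0.033,0,0,-0.95,-0.1],
  [0.86,0.097,-0.033,0,0,-0.95,-0.1],
  [0.86,0.097,-0.033,0,0,-0.95,-0.1],
  [0.86,0.097,-0.033,0,0,-0.95,-0.1],
  [0.86,0.097,-0.033,0,0,-0.95,-0.1],
  [0.86,0.097,-0.033,0,0,-0.95,-0.1],
  [0.86,0.097,-0.033,0,0,-0.95,-0.1],
  [0.86,0.097,-0.033,0,0,-0.95,-0.1],
])

```text
t: 0.82
tcp_pos: [0.3859, -0.4014, 0.4122]
eef_rot: [-2.754, -1.511, -0.0]
contact_force: [-0.3, 0.5, -0.2]
finger_gap: 0.0468
```

Call:
apply_moves([
  [0.86,0.097,-0.033,0,0,-0.95,-0.1],
  [0.86,0.097,-0.033,0,0,-0.95,-0.1],
  [0.86,0.097,-0.033,0,0,-0.95,-0.1],
  [0.86,0.097,-0.033,0,0,-0.95,-0.1],
  [0.86,0.097,-0.033,0,0,-0.95,-0.1],
  [0.86,0.097,-0.033,0,0,-0.95,-0.1],
  [0.86,0.097,-0.033,0,0,-0.95,-0.1],
  [0.86,0.097,-0.033,0,0,-0.95,-0.1],
])

```text
t: 1.48
tcp_pos: [0.4682, -0.2139, 0.4202]
eef_rot: [-2.175, -2.266, -0.0]
contact_force: [0.6, 0.1, 0.2]
finger_gap: 0.0468
```

Call:
apply_moves([
  [0,0,0,0,0,0,-0.1],
  [0,0,0,0,0,0,-0.1],
  [0,0,0,0,0,0,-0.1],
  [0,0,0,0,0,0,-0.1],
  [0,0,0,0,0,0,-0.1],
  [0,0,0,0,0,0,-0.1],
  [0,0,0,0,0,0,-0.1],
  [0,0,0,0,0,0,-0.1],
])

```text
t: 2.15
tcp_pos: [0.4677, -0.2156, 0.4204]
eef_rot: [-2.181, -2.261, 0.0]
contact_force: [0.4, -0.0, 0.4]
finger_gap: 0.0471
```

Run:
```python
from look import *
s,*_=snap('wrist','wrist1'); print(s['tcp_pos'],s['eef_rot'],s['joints'],s['finger_gap'],s['t'])
snap('side','side1');
```

```text
[ 0.4677216  -0.21564398  0.42043173] [-2.18086425e+00 -2.26098677e+00  6.63223447e-05] [-6.48824894e-01  1.85058144e-01  1.59099755e+00 -1.64043997e-05
  1.36575915e+00 -6.84893823e-01] 0.04709507729083313 2.15
```

View pics/wrist1.png

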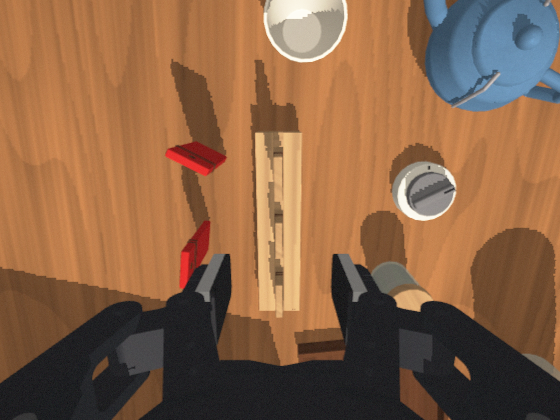

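Run:
```python
from look import *
im=cv2.imread('pics/wrist1.png'); i=im[120:220,225:335]; cv2.imwrite('pics/w1c.png',cv2.resize(i,None,fx=6,fy=6,interpolation=cv2.INTER_CUBIC))
P,im,d=pts('wrist1'); np.set_printoptions(precision=4,suppress=True,linewidth=150)
Q=P.reshape(-1,3)
def b(lo,hi): return Q[np.all((Q>lo)&(Q<hi),1)]
for n,lo,hi in [('talltop',[.44,-.24,.098],[.5,-.15,.125]),('tallbody',[.44,-.24,.075],[.5,-.15,.125]),('shorts',[.44,-.36,.06],[.5,-.225,.073])]:
    q=b(lo,hi); print(n,len(q),q.min(0),q.max(0),np.median(q,0),cv2.minAreaRect((q[:,:2]*1000).astype(np.float32)))
q=b([.43,-.39,.03],[.52,-.14,.038]); print('rack',len(q),np.median(q[:,2]),cv2.minAreaRect((q[:,:2]*1000).astype(np.float32)))
```

```text
talltop 425 [ 0.4598 -0.2172  0.0982] [ 0.4683 -0.1772  0.1112] [ 0.464  -0.1962  0.1089] ((464.31915283203125, -197.14454650878906), (7.903841018676758, 39.927978515625), 1.7537074089050293)
tallbody 462 [ 0.4593 -0.2174  0.0851] [ 0.469  -0.1768  0.1112] [ 0.4641 -0.1962  0.1088] ((464.23883056640625, -197.1941680908203), (8.148889541625977, 40.76247024536133), 2.4102256298065186)
shorts 88 [ 0.462  -0.3375  0.0603] [ 0.4735 -0.2464  0.073 ] [ 0.4674 -0.2943  0.0664] ((467.62823486328125, -292.06341552734375), (8.450400352478027, 91.1855239868164), 2.1035943031311035)
rack 6566 0.03490641498807846 ((466.67218017578125, -267.08343505859375), (50.16608810424805, 213.7685089111328), 2.241624355316162)
```

View pics/w1c.png

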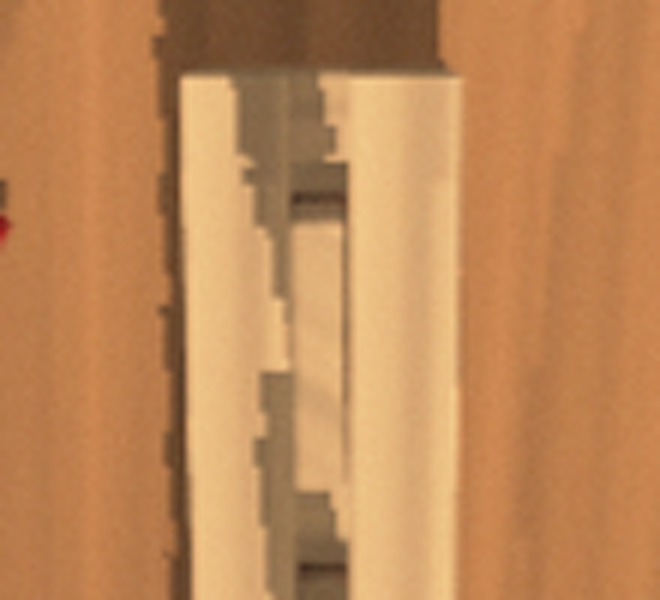

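Run:
```python
from plan import *
from look import onz,ray
print(onz('scene0',185.3,227.5,.108))
R=tool(np.radians(2.2))
a=plan(np.array([.4643,-.1972,.31]),R,N=5)
plan(np.array([.4643,-.1972,.248]),R,start=a,N=4)
```

```text
[ 0.4701 -0.1957  0.108 ]
N 5 row [0.122, -0.019, 0.737, -0.0, -0.0, -0.005]
end [ 0.4642 -0.1972  0.3099] err mm [-0.0583 -0.0466 -0.0517] rot err 0.000146650186170215 tip [ 0.4642 -0.1972  0.1369]
N 4 row [0.0, 0.001, 0.516, -0.0, -0.0, 0.0]
end [ 0.4644 -0.1972  0.248 ] err mm [ 0.0558 -0.0386  0.0283] rot err 0.000146650186170215 tip [ 0.4643 -0.1972  0.075 ]
```

Call:
apply_moves([
  [0.122,-0.019,0.737,0,0,0,-0.1],
  [0.122,-0.019,0.737,0,0,0,-0.1],
  [0.122,-0.019,0.737,0,0,0,-0.1],
  [0.122,-0.019,0.737,0,0,0,-0.1],
  [0.122,-0.019,0.737,0,0,0,-0.1],
  [0,0,0,0,0,0,-0.1],
  [0,0,0,0,0,0,-0.1],
  [0,0,0,0,0,0,-0.1],
])

```text
t: 2.92
tcp_pos: [0.4649, -0.1975, 0.3112]
eef_rot: [2.179, 2.261, 0.0]
contact_force: [0.0, -0.4, 0.7]
finger_gap: 0.0472
```

Run:
```python
from look import *
s,*_=snap('wrist','wrist2'); print(s['tcp_pos'],s['eef_rot'])
P,im,d=pts('wrist2'); np.set_printoptions(precision=4,suppress=True,linewidth=150)
Q=P.reshape(-1,3)
q=Q[np.all((Q>[.44,-.24,.098])&(Q<[.5,-.15,.125]),1)]; print(len(q),q.min(0),q.max(0),np.median(q,0),cv2.minAreaRect((q[:,:2]*1000).astype(np.float32)))
```

```text
[ 0.46485438 -0.1974647   0.31116528] [2.17874871e+00 2.26094948e+00 3.13086335e-04]
988 [ 0.4596 -0.2168  0.098 ] [ 0.4685 -0.1768  0.1109] [ 0.464  -0.1951  0.1087] ((464.3244934082031, -196.75393676757812), (8.185811042785645, 39.84157943725586), 2.0162692070007324)
```

View pics/wrist2.png

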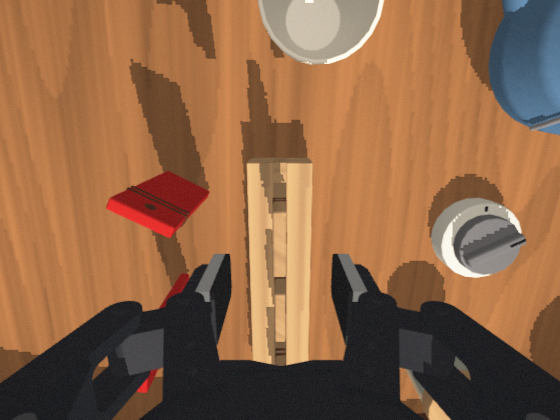

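The tally top, around (280,245), sits midway between the pads. Both wrist heights put it at (0.464, -0.197, 0.108), so I'm going down to grip it.

Call:
apply_moves([
  [0,-0.005,0.42,0,0,0,-0.1],
  [0,-0.005,0.42,0,0,0,-0.1],
  [0,-0.005,0.42,0,0,0,-0.1],
  [0,-0.005,0.42,0,0,0,-0.1],
  [0,0,0.42,0,0,0,-0.1],
  [0,0,0,0,0,0,-0.1],
  [0,0,0,0,0,0,1],
  [0,0,0,0,0,0,1],
], grip_force=40)

```text
t: 3.63
tcp_pos: [0.4643, -0.1975, 0.2484]
eef_rot: [2.178, 2.26, 0.001]
contact_force: [0.5, 0.2, -0.2]
finger_gap: 0.0238
```

Call:
apply_moves([
  [0,0,0,0,0,0,1],
  [0,0,0,0,0,0,1],
  [0,0,0,0,0,0,1],
  [0,0,0,0,0,0,1],
  [0,0,0,0,0,0,1],
  [0,0,0,0,0,0,1],
  [0,0,0,0,0,0,1],
  [0,0,0,0,0,0,1],
])

```text
t: 4.3
tcp_pos: [0.4642, -0.1974, 0.2484]
eef_rot: [2.178, 2.26, 0.001]
contact_force: [-0.7, -0.2, 6.7]
finger_gap: 0.0077
```

Call:
apply_moves([
  [0,0,-0.4,0,0,0,1],
  [0,0,-0.6,0,0,0,1],
  [0,0,-0.7,0,0,0,1],
  [0,0,-0.8,0,0,0,1],
  [0,0,-0.8,0,0,0,1],
  [0,0,-0.9,0,0,0,1],
  [0,0,-0.9,0,0,0,1],
  [0,0,-0.7,0,0,0,1],
])

```text
t: 4.97
tcp_pos: [0.4637, -0.1969, 0.4235]
eef_rot: [2.178, 2.261, 0.001]
contact_force: [-0.0, -0.9, 0.2]
finger_gap: 0.0076
```

Run:
```python
from look import *
s,*_=snap('side','side2'); snap('wrist','wrist3'); print(s['tcp_pos'],s['finger_gap'],s['contact_force'])
a=cv2.imread('pics/side2.png'); b=cv2.imread('pics/wrist3.png'); cv2.imwrite('pics/sw2.png',cv2.resize(np.hstack([a,b]),(800,300)))
```

```text
[ 0.46365198 -0.19688112  0.42353042] 0.007641140172845486 [-0.0440199  -0.87577702  0.22061697]
```

View pics/sw2.png

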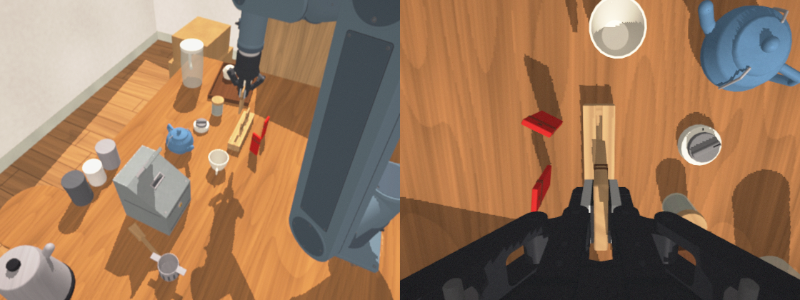

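Run:
```python
from plan import *
from look import onz,pts,cv2
print('slot side',onz('side0',220.7,251.7,.169))
R=tool(np.radians(-1),np.radians(35))
plan(np.array([.584,.1945,.169])-R[:,2]*.33,R)
for t in ['scene0','side0','side2']:
    P,im,d=pts(t);Q=P.reshape(-1,3);q=Q[np.all((Q>[.5,.1,.135])&(Q<[.6,.3,.19]),1)]
    # slope plane (RANSAC-ish)
    if len(q)>50:
        for k in range(6):
            c=q.mean(0);n=np.linalg.svd(q-c,full_matrices=False)[2][2];n*=np.sign(n[2]);r=(q-c)@n;q=q[abs(r)<max(.0015,1.5*r.std())]
        print(t,len(q),n,'tilt',np.degrees(np.arccos(n[2])),'yaw',np.degrees(np.arctan2(n[1],-n[0])),'x at z=.169,y=.1945',c[0]-(n[2]*(.169-c[2])+n[1]*(.1945-c[1]))/n[0])
    for f in ('yside',):
        q=Q[np.all((Q>[.5,.27,.02])&(Q<[.7,.29,.11]),1)]
        if len(q)>50: print('left wall',len(q),q.mean(0),np.degrees(np.polyfit(q[:,0],q[:,1],1)[0]))
```

```text
slot side [0.581 0.193 0.169]
N 14 row [0.942, -0.14, -0.082, -0.539, -0.011, 0.049]
end [0.3947 0.1976 0.4393] err mm [-0.0093 -0.1778 -0.0388] rot err 0.0007064752090929545 tip [0.4939 0.1958 0.2975]
scene0 102 [-0.0201 -0.9998  0.0031] tilt 89.81986347967828 yaw -88.8471966652266 x at z=.169,y=.1945 -3.055990533779532
side0 1655 [-0.5739  0.0053  0.8189] tilt 35.02284968916738 yaw 0.528405710303201 x at z=.169,y=.1945 0.5808953479131157
left wall 505 [0.5623 0.2706 0.0661] -0.2760497902973412
side2 1678 [-0.5762  0.0064  0.8173] tilt 35.18519027831633 yaw 0.6344018580418541 x at z=.169,y=.1945 0.5808020819701208
left wall 477 [0.5594 0.2706 0.0666] -0.2726048414215164
```

Call:
apply_moves([
  [0.942,-0.14,-0.082,-0.539,-0.011,0.049,1],
  [0.942,-0.14,-0.082,-0.539,-0.011,0.049,1],
  [0.942,-0.14,-0.082,-0.539,-0.011,0.049,1],
  [0.942,-0.14,-0.082,-0.539,-0.011,0.049,1],
  [0.942,-0.14,-0.082,-0.539,-0.011,0.049,1],
  [0.942,-0.14,-0.082,-0.539,-0.011,0.049,1],
  [0.942,-0.14,-0.082,-0.539,-0.011,0.049,1],
  [0.942,-0.14,-0.082,-0.539,-0.011,0.049,1],
])

```text
t: 5.73
tcp_pos: [0.4216, 0.0294, 0.4343]
eef_rot: [2.029, 2.038, 0.355]
contact_force: [0.3, 0.1, -1.2]
finger_gap: 0.0076
```

Call:
apply_moves([
  [0.942,-0.14,-0.082,-0.539,-0.011,0.049,1],
  [0.942,-0.14,-0.082,-0.539,-0.011,0.049,1],
  [0.942,-0.14,-0.082,-0.539,-0.011,0.049,1],
  [0.942,-0.14,-0.082,-0.539,-0.011,0.049,1],
  [0.942,-0.14,-0.082,-0.539,-0.011,0.049,1],
  [0.942,-0.14,-0.082,-0.539,-0.011,0.049,1],
  [0,0,0,0,0,0,1],
  [0,0,0,0,0,0,1],
])

```text
t: 6.4
tcp_pos: [0.3931, 0.1994, 0.4363]
eef_rot: [1.891, 1.865, 0.582]
contact_force: [0.5, 0.0, -0.3]
finger_gap: 0.0074
```

Call:
apply_moves([
  [0,0,0,0,0,0,1],
  [0,0,0,0,0,0,1],
  [0,0,0,0,0,0,1],
  [0,0,0,0,0,0,1],
  [0,0,0,0,0,0,1],
  [0,0,0,0,0,0,1],
  [0,0,0,0,0,0,1],
  [0,0,0,0,0,0,1],
])

```text
t: 7.07
tcp_pos: [0.3944, 0.1977, 0.4373]
eef_rot: [1.895, 1.858, 0.583]
contact_force: [0.3, -0.1, 0.4]
finger_gap: 0.0074
```

Run:
```python
from look import *
s,*_=snap('wrist','wrist4'); print(s['tcp_pos'],s['eef_rot'],s['joints'],s['t'])
snap('side','side4')
```

```text
[0.3943893  0.19767538 0.43730982] [1.89530269 1.857529   0.58303134] [ 0.27926306 -0.11505227  1.94269186 -0.24299166  0.74506672  0.43029165] 7.0667
```

View pics/wrist4.png

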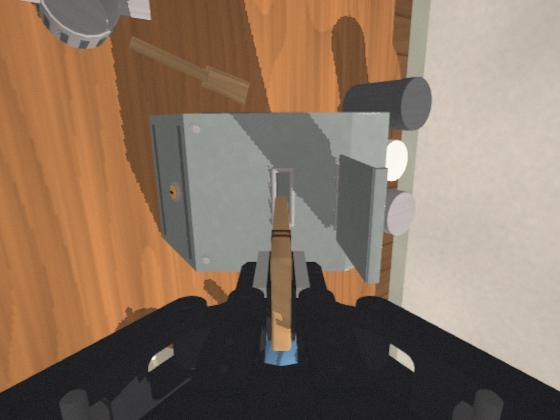

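View pics/side4.png

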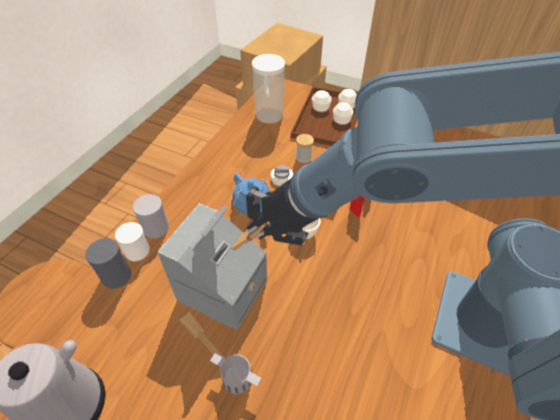

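Run:
```python
from look import *
np.set_printoptions(precision=4,suppress=True,linewidth=150)
im=cv2.imread('pics/wrist4.png'); cv2.imwrite('pics/w4c.png',cv2.resize(im[155:245,235:335],None,fx=6,fy=6,interpolation=cv2.INTER_CUBIC))
P,im,d=pts('wrist4')
q=np.concatenate([P[125:260,195:262].reshape(-1,3),P[125:160,262:330].reshape(-1,3)]);q=q[~np.isnan(q[:,0])]
for k in range(6):
    c=q.mean(0);n=np.linalg.svd(q-c,full_matrices=False)[2][2];n*=np.sign(n[2]);r=(q-c)@n;q=q[abs(r)<max(.001,2*r.std())]
print(len(q),c,n,'tilt',np.degrees(np.arccos(n[2])),'yaw',np.degrees(np.arctan2(-n[1],-n[0])))
np.save('plane.npy',np.r_[c,n])
```

```text
9970 [0.5505 0.2083 0.1487] [-0.5733  0.0063  0.8193] tilt 34.982467996059334 yaw -0.6274614103048748
```

View pics/w4c.png

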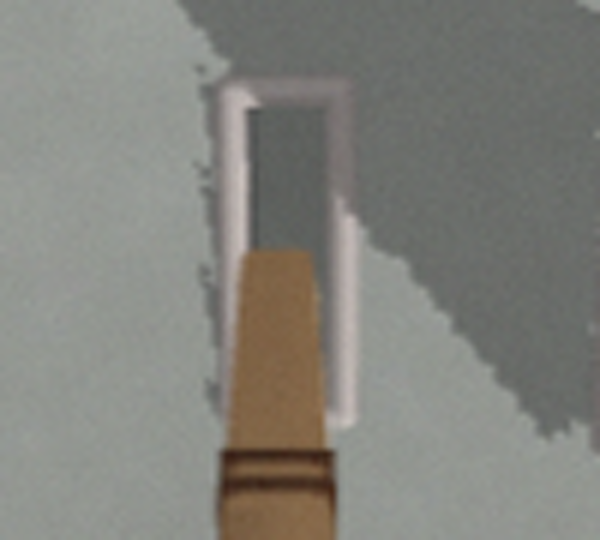

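Run:
```python
from look import *
np.set_printoptions(precision=4,suppress=True,linewidth=150)
pl=np.load('plane.npy');c,n=pl[:3],pl[3:]
s=pickle.load(open('wrist4.pkl','rb'))[0]; Rt=cv2.Rodrigues(s['eef_rot'])[0]
print(Rt)
def pix(x,y): return x/6+235,y/6+155
def hit(x,y,h=.0025):
    o,r=ray('wrist4',*pix(x,y)); return o+r*((c+n*h-o)@n)/(r@n)
C={k:hit(*v) for k,v in dict(TL=(219,78),TR=(352,78),BR=(357,428),BL=(220,428)).items()}
m=np.mean(list(C.values()),0)
for k,v in C.items(): print(k,v,(Rt.T@(v-s['tcp_pos']))*1e3)
print('ctr world',m,'tool mm',Rt.T@(m-s['tcp_pos'])*1e3,'size',np.linalg.norm(C['TL']-C['TR']),np.linalg.norm(C['TR']-C['BR']))
for a in [(248,180),(329,180),(290,107)]: 
    v=hit(*a,h=.0025); print('inner',v,(Rt.T@(v-s['tcp_pos']))*1e3)
print('normal in tool',Rt.T@n)
# tally near-edge: rays hitting tool plane x=.02 (approx)
for a in [(245,250),(310,250),(218,520),(337,520)]:
    o,r=ray('wrist4',*pix(*a)); o=Rt.T@(o-s['tcp_pos']);r=Rt.T@r; print('tally',(o+r*(.0195-o[0])/r[0])*1e3)
o,r=ray('side0',220.7,251.7); print('side slot',o+r*((c+n*.0025-o)@n)/(r@n))
print('tally y offset mm?')
# cover cloud
P,im,d=pts('wrist4'); q=P[160:280,335:392].reshape(-1,3); q=q[(q[:,2]>.215)]; 
t=(q-m); e=n; up=np.cross(e,[0,1,0]); up=-up if up[0]<0 else up
print('cover: upslope',np.percentile(t@up,[1,10,50,90,99]),'normal',np.percentile(t@n,[1,10,50,90,99]),'y',np.percentile(q[:,1],[1,99]))
np.save('slot.npy',m)
```

```text
[[ 0.0187  0.8231  0.5677]
 [ 0.9998 -0.018  -0.0069]
 [ 0.0045  0.5677 -0.8232]]
TL [0.5722 0.2221 0.1668] [ 26.5139  -7.7128 323.4748]
TR [0.5884 0.2217 0.1781] [ 26.5268  12.1201 323.3391]
BR [0.5885 0.1668 0.1786] [-28.4233  13.4671 323.3725]
BL [0.5709 0.1671 0.1663] [-28.4656  -8.0043 323.5196]
ctr world [0.58   0.1944 0.1724] tool mm [ -0.962    2.4675 323.4265] size 0.01983334740737924 0.05496661871236713
inner [0.5754 0.2065 0.1691] [ 11.055   -3.4507 323.4577]
inner [0.5854 0.2063 0.1761] [ 11.0676   8.8011 323.3738]
inner [0.5808 0.2175 0.1728] [ 22.1702   2.8844 323.4057]
normal in tool [-0.0008 -0.0068 -1.    ]
tally [ 19.5     -2.6389 241.357 ]
tally [ 19.5      4.5114 241.3471]
tally [ 19.5     -3.2947 159.1109]
tally [ 19.5      5.0141 159.1045]
side slot [0.5796 0.1947 0.1722]
tally y offset mm?
cover: upslope [0.0497 0.0511 0.055  0.0628 0.0654] normal [0.019  0.0331 0.077  0.089  0.0899] y [0.1565 0.234 ]
```

Call:
apply_moves([
  [-0.04,-0.015,0,-0.085,0,0,1],
  [0,0,0.5,0,0,0,1],
  [0,0,0.5,0,0,0,1],
  [0,0,0.5,0,0,0,1],
  [0,0,0.5,0,0,0,1],
  [0,0,0.4,0,0,0,1],
  [0,0,0,0,0,0,1],
  [0,0,0,0,0,0,1],
])

```text
t: 7.83
tcp_pos: [0.4351, 0.1962, 0.3775]
eef_rot: [1.891, 1.855, 0.587]
contact_force: [-0.3, 0.3, -0.2]
finger_gap: 0.0075
```

Call:
apply_moves([
  [0,0,0,0,0,0,1],
  [0,0,0,0,0,0,1],
  [0,0,0,0,0,0,1],
  [0,0,0,0,0,0,1],
  [0,0,0,0,0,0,1],
  [0,0,0,0,0,0,1],
  [0,0,0,0,0,0,1],
  [0,0,0,0,0,0,1],
])

```text
t: 8.5
tcp_pos: [0.4351, 0.1962, 0.3781]
eef_rot: [1.89, 1.854, 0.589]
contact_force: [-0.7, -0.7, 0.2]
finger_gap: 0.0074
```

```bash
cat > chk.py <<'E'
from look import *
import sys
np.set_printoptions(precision=4,suppress=True,linewidth=150)
s,*_=snap('wrist',sys.argv[1]); m=np.load('slot.npy'); pl=np.load('plane.npy')
Rt=cv2.Rodrigues(s['eef_rot'])[0]
print('slot in tool mm',Rt.T@(m-s['tcp_pos'])*1e3,'n',Rt.T@pl[3:],'F',s['contact_force'],s['finger_gap'],s['t'],s['joints'])
im=cv2.imread(f'pics/{sys.argv[1]}.png'); cv2.imwrite(f'pics/{sys.argv[1]}c.png',cv2.resize(im[135:275,210:360],None,fx=4,fy=4,interpolation=cv2.INTER_CUBIC))
E
python3 chk.py wrist5
```

```text
slot in tool mm [ -0.0946   0.7636 251.568 ] n [-0.0004  0.0001 -1.    ] F [-0.7413 -0.7211  0.166 ] 0.0073941331298331 8.5 [ 0.2459  0.0112  1.9829 -0.2743  0.5697  0.4532]
```

View pics/wrist5c.png

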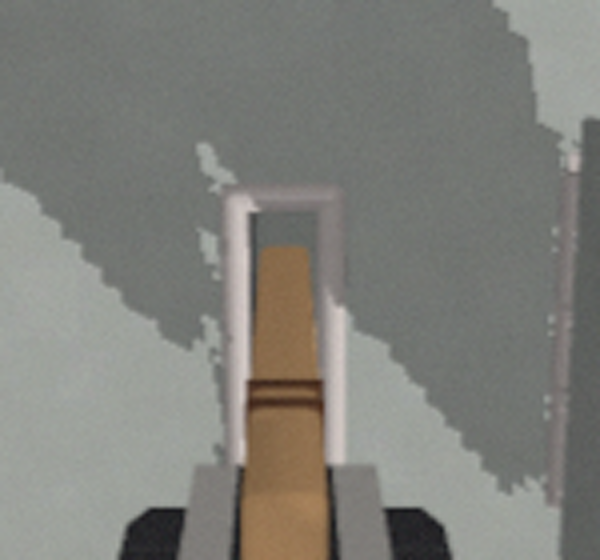

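Call:
apply_moves([
  [0,0,0.1,0,0,0,1],
  [0,0,0.1,0,0,0,1],
  [0,0,0.1,0,0,0,1],
  [0,0,0.1,0,0,0,1],
  [0,0,0.1,0,0,0,1],
  [0,0,0.1,0,0,0,1],
  [0,0,0.1,0,0,0,1],
  [0,0,0.1,0,0,0,1],
])

```text
t: 9.22
tcp_pos: [0.4491, 0.196, 0.3581]
eef_rot: [1.891, 1.854, 0.589]
contact_force: [-0.3, 0.1, -0.1]
finger_gap: 0.0077
```

```bash
python3 chk.py wrist6
```

```text
slot in tool mm [ -0.0571   0.8914 227.1178] n [-0.0005 -0.0002 -1.    ] F [-0.2882  0.0953 -0.139 ] 0.00765101233194938 9.2167 [ 0.2366  0.0587  1.989  -0.2896  0.5162  0.4663]
```

View pics/wrist6c.png

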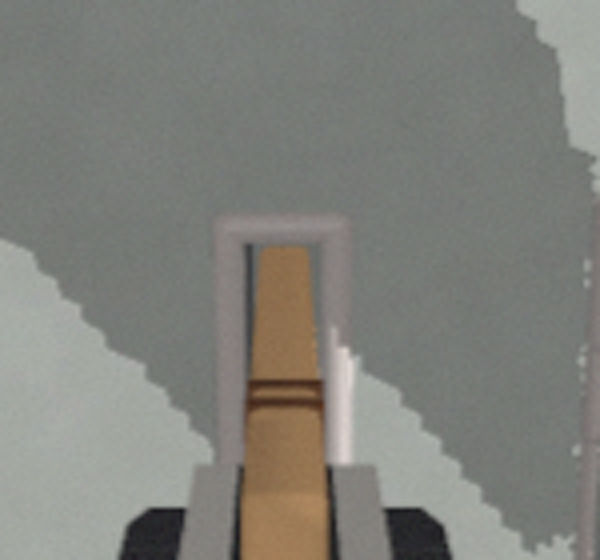

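Call:
apply_moves([
  [0,0,0.2,0,0,0,1],
  [0,0,0.2,0,0,0,1],
  [0,0,0.2,0,0,0,1],
  [0,0,0.2,0,0,0,1],
  [0,0,0.2,0,0,0,1],
  [0,0,0.2,0,0,0,1],
  [0,0,0.2,0,0,0,1],
  [0,0,0.15,0,0,0,1],
])

```text
t: 9.93
tcp_pos: [0.4759, 0.1957, 0.3195]
eef_rot: [1.891, 1.854, 0.588]
contact_force: [-1.8, -0.5, 0.2]
finger_gap: 0.0075
```

```bash
python3 chk.py wrist7; python3 -c "
from look import *
snap('side','side7')"
```

```text
slot in tool mm [ -0.0027   1.12   180.1912] n [-0.0007 -0.0007 -1.    ] F [-1.8283 -0.5373  0.1696] 0.0074694745174818 9.9333 [ 0.2204  0.1534  1.9922 -0.3303  0.4191  0.5027]
```

View pics/wrist7.png

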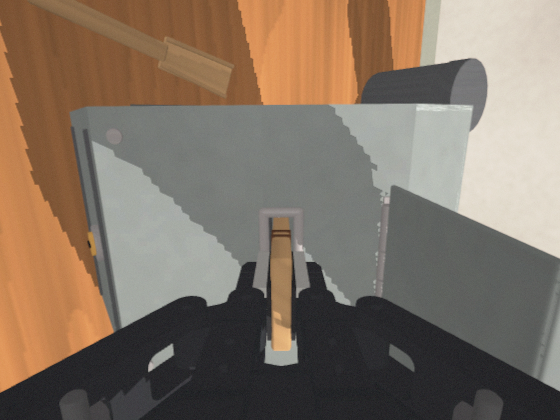

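Call:
apply_moves([
  [0,0,0,0,0,0,0.4],
  [0,0,0,0,0,0,0.4],
  [0,0,0,0,0,0,0.4],
  [0,0,0,0,0,0,0.4],
  [0,0,0,0,0,0,0.4],
  [0,0,0,0,0,0,0.4],
  [0,0,0,0,0,0,0.4],
  [0,0,0,0,0,0,0.4],
])

```text
t: 10.7
tcp_pos: [0.4756, 0.1958, 0.3205]
eef_rot: [1.89, 1.854, 0.589]
contact_force: [-0.6, -0.5, 0.1]
finger_gap: 0.0256
```

```bash
python3 chk.py wrist8
```

```text
slot in tool mm [ -0.1295   0.6317 181.1553] n [-0.0004  0.0004 -1.    ] F [-0.5617 -0.5169  0.1046] 0.025607402777394327 10.7 [ 0.2207  0.1515  1.992  -0.3297  0.4201  0.5022]
```

View pics/wrist8.png

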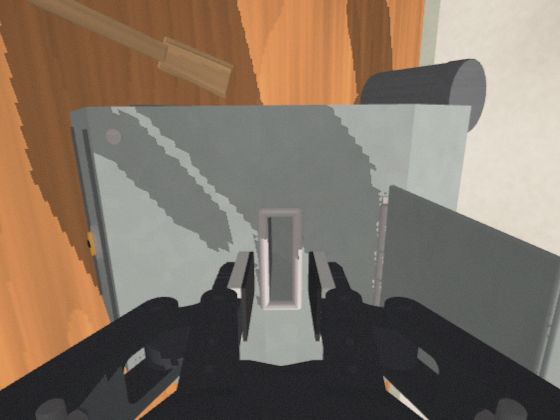

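Released: the tally has left the fingers and the slot at (281,258) looks empty. I'll back off and check.

Call:
apply_moves([
  [0,0,-0.4,0,0,0,0.4],
  [0,0,-0.6,0,0,0,0.4],
  [0,0,-0.6,0,0,0,0.4],
  [0,0,-0.6,0,0,0,0.4],
  [0,0,-0.6,0,0,0,0.4],
  [0,0,-0.6,0,0,0,0.7],
  [0,0,-0.5,0,0,0,1],
  [0,0,0,0,0,0,1],
])

```text
t: 11.42
tcp_pos: [0.4076, 0.1969, 0.4198]
eef_rot: [1.887, 1.851, 0.596]
contact_force: [-0.2, 0.9, -0.5]
finger_gap: 0.0002
```

Call:
apply_moves([
  [0,0,0,0,0,0,1],
  [0,0,0,0,0,0,1],
  [0,0,0,0,0,0,1],
  [0,0,0,0,0,0,1],
  [0,0,0,0,0,0,1],
  [0,0,0,0,0,0,1],
  [0,0,0,0,0,0,1],
  [0,0,0,0,0,0,1],
])

```text
t: 12.08
tcp_pos: [0.4086, 0.1965, 0.4159]
eef_rot: [1.891, 1.854, 0.588]
contact_force: [-0.2, 0.4, 0.3]
finger_gap: -0.0003
```

```bash
python3 chk.py wrist9
python3 - <<'E'
from look import *
np.set_printoptions(precision=4,suppress=True,linewidth=150)
m=np.load('slot.npy');n=np.load('plane.npy')[3:]
s=pickle.load(open('wrist9.pkl','rb'))[0];Rt=cv2.Rodrigues(s['eef_rot'])[0]
P,im,d=pts('wrist9');T=(P-m)@Rt; u=T[...,1];h=-T[...,2]+.0025;y=T[...,0]
k=(h>.02)&(h<.1)&(u>.035)&(u<.09)&(abs(y)<.06)
for a in np.arange(.02,.1,.01):
    q=k&(h>=a)&(h<a+.01); print(round(a,3),q.sum(),np.percentile(u[q],[2,50,98]) if q.sum()>3 else '', np.percentile(y[q],[2,98]) if q.sum()>3 else '')
Ft=(P-s['tcp_pos'])@Rt
f=(Ft[...,2]>.14)&(Ft[...,2]<.18)&(abs(Ft[...,1])<.06)&(abs(Ft[...,0])<.04)
print('fingers y',np.percentile(Ft[f],[1,99],axis=0))
print('inside slot depth', h[185:240:6,283] if 0 else '')
E
```

```text
slot in tool mm [ -0.0078   1.017  297.7093] n [-0.0007 -0.0006 -1.    ] F [-0.2258  0.4212  0.3299] -0.00034193305370430624 12.0833 [ 0.2655 -0.0737  1.9631 -0.2536  0.6762  0.4365]
0.02 419 [0.0498 0.0507 0.0515] [-0.0369  0.0395]
0.03 477 [0.0511 0.052  0.0529] [-0.0371  0.0398]
0.04 544 [0.0523 0.0532 0.0541] [-0.037   0.0396]
0.05 593 [0.0535 0.0544 0.0553] [-0.0371  0.0397]
0.06 693 [0.0547 0.0556 0.0565] [-0.0372  0.0397]
0.07 792 [0.0559 0.0568 0.0577] [-0.0366  0.0397]
0.08 1224 [0.0572 0.0583 0.0682] [-0.0369  0.04  ]
0.09 1855 [0.0586 0.063  0.0679] [-0.037   0.0392]
fingers y [[ 0.0065 -0.0128  0.1404]
 [ 0.0117  0.0138  0.1678]]
inside slot depth
```

View pics/wrist9.png

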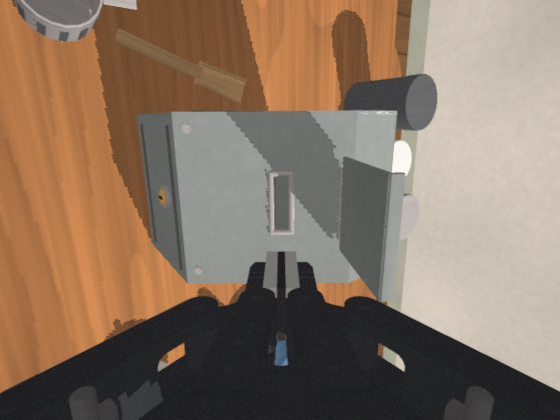

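The slot at (282,203) is empty. The cover is open at about 1.69 rad, with its lip on the back side. I'll move the closed fingers behind it.

Call:
apply_moves([
  [0,0.6,0,0,0,0,1],
  [0,0.65,0,0,0,0,1],
  [0,0.65,0,0,0,0,1],
  [0,0.65,0,0,0,0,1],
  [0,0.65,0,0,0,0,1],
  [0,0,0.5,0,0,0,1],
  [0,0,0.6,0,0,0,1],
  [0,0,0.6,0,0,0,1],
])

```text
t: 12.8
tcp_pos: [0.517, 0.1945, 0.4295]
eef_rot: [1.89, 1.853, 0.59]
contact_force: [0.3, 0.5, -0.1]
finger_gap: 0.0001
```

Call:
apply_moves([
  [0,0,0,0,0,0,1],
  [0,0,0,0,0,0,1],
  [0,0,0,0,0,0,1],
  [0,0,0,0,0,0,1],
  [0,0,0,0,0,0,1],
  [0,0,0,0,0,0,1],
  [0,0,0,0,0,0,1],
  [0,0,0,0,0,0,1],
])

```text
t: 13.47
tcp_pos: [0.5162, 0.1946, 0.4299]
eef_rot: [1.89, 1.854, 0.59]
contact_force: [0.2, -0.3, 0.7]
finger_gap: -0.0001
```

```bash
python3 chk.py wrist10
python3 - <<'E'
from look import *
np.set_printoptions(precision=3,suppress=True,linewidth=150)
s=pickle.load(open('wrist10.pkl','rb'))[0];m=np.load('slot.npy');n=np.load('plane.npy')[3:]
Rt=cv2.Rodrigues(s['eef_rot'])[0];t=Rt.T@(m-s['tcp_pos'])*1e3
u0,h0=-t[1],t[2]-173+2.5; print('u,h',u0,h0)
th=np.linspace(1.69,0,19); r=70
ut=50+13-r*np.cos(th)+2*np.sin(th); ht=5+r*np.sin(th)+2*np.cos(th)
U=np.r_[u0,ut];H=np.r_[h0,ht]
print(np.c_[np.diff(U)/30,-np.diff(H)/30])
snap('side','side10')
E
```

```text
slot in tool mm [ -0.1916 -95.481  247.404 ] n [-0.0003  0.0007 -1.    ] F [ 0.2048 -0.3298  0.7492] -0.00010504114846790061 13.4667 [ 0.198   0.0943  1.7571 -0.1868  0.6979  0.3242]
u,h 95.48100253508616 76.90400049620209
[[-0.739  0.088]
 [-0.218 -0.022]
 [-0.219 -0.002]
 [-0.218  0.019]
 [-0.216  0.039]
 [-0.211  0.059]
 [-0.204  0.079]
 [-0.196  0.098]
 [-0.186  0.116]
 [-0.174  0.133]
 [-0.161  0.148]
 [-0.147  0.163]
 [-0.131  0.176]
 [-0.114  0.187]
 [-0.096  0.197]
 [-0.077  0.205]
 [-0.057  0.212]
 [-0.037  0.216]
 [-0.017  0.218]]
```

View pics/wrist10.png

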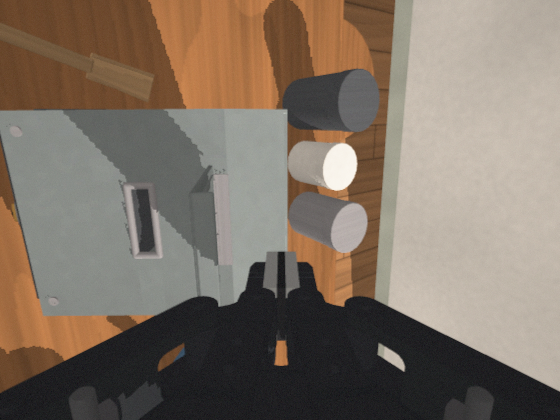

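View pics/side10.png

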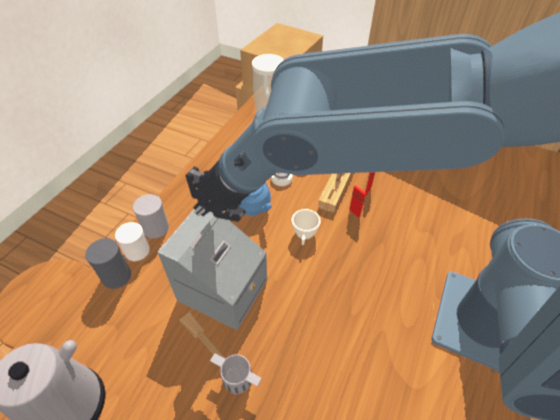

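Call:
apply_moves([
  [0,-0.25,0.03,0,0,0,1],
  [0,-0.25,0.03,0,0,0,1],
  [0,-0.24,0.03,0,0,0,1],
  [0,-0.22,0,0,0,0,1],
  [0,-0.22,0,0,0,0,1],
  [0,-0.22,0.02,0,0,0,1],
  [0,-0.22,0.04,0,0,0,1],
  [0,-0.21,0.06,0,0,0,1],
])

```text
t: 14.23
tcp_pos: [0.4744, 0.1955, 0.3924]
eef_rot: [1.89, 1.854, 0.589]
contact_force: [-0.3, -0.4, 1.0]
finger_gap: 0.0003
```

```bash
python3 chk.py wrist11
```

```text
slot in tool mm [ -0.1305 -39.6571 240.7427] n [-0.0004  0.0002 -1.    ] F [-0.3129 -0.448   0.9964] 0.0003052875852064536 14.2333 [ 0.2205  0.06    1.8928 -0.2345  0.6037  0.3935]
```

View pics/wrist11.png

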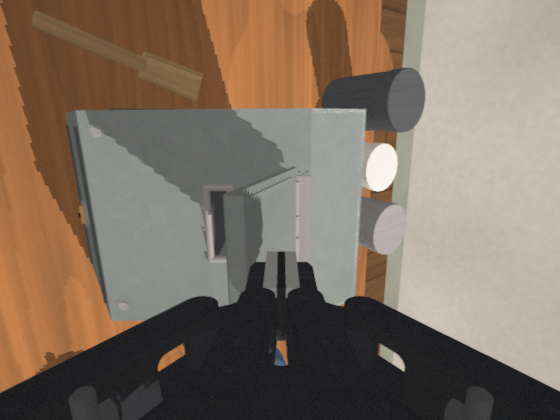

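The cover is swinging shut, its edge now near x=230 and lying over the slot. I'll carry on round the arc.

Call:
apply_moves([
  [0,-0.2,0.08,0,0,0,1],
  [0,-0.2,0.1,0,0,0,1],
  [0,-0.19,0.12,0,0,0,1],
  [0,-0.17,0.13,0,0,0,1],
  [0,-0.16,0.15,0,0,0,1],
  [0,-0.15,0.16,0,0,0,1],
  [0,-0.13,0.18,0,0,0,1],
  [0,-0.11,0.19,0,0,0,1],
])

```text
t: 14.95
tcp_pos: [0.4617, 0.1959, 0.3421]
eef_rot: [1.891, 1.854, 0.588]
contact_force: [-0.8, -0.5, 1.0]
finger_gap: -0.0001
```

```bash
python3 chk.py wrist12
```

```text
slot in tool mm [ -0.059  -0.253 206.809] n [-0.0006 -0.0006 -1.    ] F [-0.8104 -0.4707  0.9729] -7.161031660456589e-05 14.95 [ 0.2287  0.0999  1.9888 -0.3029  0.4753  0.4771]
```

View pics/wrist12.png

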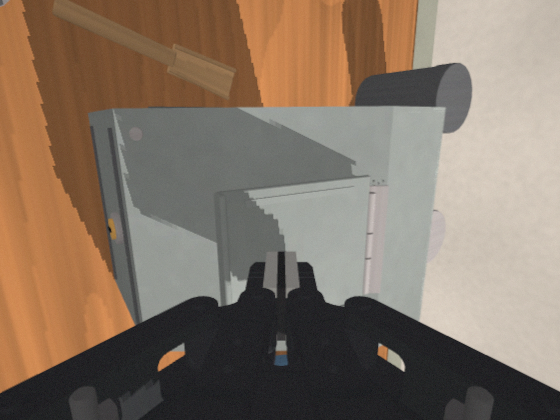

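Call:
apply_moves([
  [0,-0.09,0.19,0,0,0,1],
  [0,-0.07,0.19,0,0,0,1],
  [0,-0.05,0.19,0,0,0,1],
  [0,-0.03,0.19,0,0,0,1],
  [0,0,0.15,0,0,0,1],
  [0,0,0.05,0,0,0,1],
  [0,0,0,0,0,0,1],
  [0,0,0,0,0,0,1],
])

```text
t: 15.67
tcp_pos: [0.4728, 0.1958, 0.3152]
eef_rot: [1.891, 1.854, 0.589]
contact_force: [0.0, -0.4, 0.0]
finger_gap: -0.0001
```

```bash
python3 chk.py wrist13
```

```text
slot in tool mm [ -0.0648   6.016  178.4505] n [-0.0005  0.0001 -1.    ] F [ 0.0492 -0.3961  0.0364] -8.622479440693823e-05 15.6667 [ 0.2223  0.155   2.0039 -0.3432  0.4064  0.5181]
```

View pics/wrist13.png

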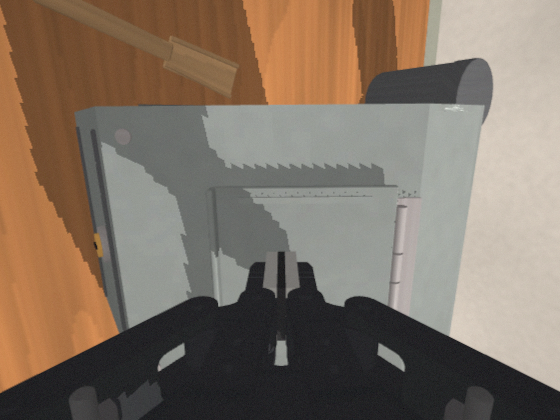

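Call:
apply_moves([
  [0,0,0.03,0,0,0,1],
  [0,0,0.03,0,0,0,1],
  [0,0,0,0,0,0,1],
  [0,0,0,0,0,0,1],
  [0,0,0,0,0,0,1],
  [0,0,0,0,0,0,1],
  [0,0,0,0,0,0,1],
  [0,0,0,0,0,0,1],
])

```text
t: 16.38
tcp_pos: [0.4735, 0.1959, 0.3143]
eef_rot: [1.89, 1.853, 0.59]
contact_force: [-4.9, -0.3, 5.7]
finger_gap: 0.0
```

Call:
apply_moves([
  [0,0,0.03,0,0,0,1],
  [0,0,0.03,0,0,0,1],
  [0,0,0,0,0,0,1],
  [0,0,0,0,0,0,1],
  [0,0,0,0,0,0,1],
  [0,0,0,0,0,0,1],
  [0,0,0,0,0,0,1],
  [0,0,0,0,0,0,1],
])

```text
t: 17.05
tcp_pos: [0.4736, 0.1959, 0.314]
eef_rot: [1.889, 1.853, 0.59]
contact_force: [-18.6, -3.0, 19.2]
finger_gap: -0.0005
```

```bash
python3 chk.py wrist14
python3 - <<'E'
from look import *
np.set_printoptions(precision=4,suppress=True,linewidth=150)
m=np.load('slot.npy');s=pickle.load(open('wrist14.pkl','rb'))[0];Rt=cv2.Rodrigues(s['eef_rot'])[0]
P,im,d=pts('wrist14');T=(P-m)@Rt; u=T[...,1];h=-T[...,2]+.0025;y=T[...,0]
for a in np.arange(-.05,.06,.01):
    q=(u>=a)&(u<a+.01)&(y>.02)&(y<.035); print(round(a,3),q.sum(),np.median(h[q]))
E
```

```text
slot in tool mm [ -0.2022   5.6758 176.9914] n [-0.0004  0.0017 -1.    ] F [-18.6002  -2.9847  19.2187] -0.0004505600270350701 17.05 [ 0.2222  0.158   2.0042 -0.3475  0.4016  0.5221]
-0.05 585 2.0906683936365664e-05
-0.04 655 0.007785468042235726
-0.03 880 0.007168966237107525
-0.02 1161 0.0078488191051772
-0.01 682 0.007063961933328008
0.0 1123 0.007702941323206515
0.01 898 0.007306593714919565
0.02 689 0.007051403779624158
0.03 685 0.006914609737531538
0.04 698 0.006997638644873569
0.05 581 0.001401933904643258
```

The cover lies flat, a constant 7 mm off the face, and pressing it met a firm stop. Backing off to check.

Call:
apply_moves([
  [0,0,-0.2,0,0,0,1],
  [0,0,-0.5,0,0,0,1],
  [0,0,-0.7,0,0,0,1],
  [0,0,-0.7,0,0,0,1],
  [0,0,-0.7,0,0,0,1],
  [0,0,-0.7,0,0,0,1],
  [0,0,-0.5,0,0,0,1],
  [0,0,-0.2,0,0,0,1],
])

```text
t: 17.77
tcp_pos: [0.4018, 0.1968, 0.4175]
eef_rot: [1.889, 1.852, 0.593]
contact_force: [-0.1, -0.4, 0.1]
finger_gap: 0.0001
```

Call:
apply_moves([
  [0,0,0,0,0,0,1],
  [0,0,0,0,0,0,1],
  [0,0,0,0,0,0,1],
  [0,0,0,0,0,0,1],
  [0,0,0,0,0,0,1],
  [0,0,0,0,0,0,1],
  [0,0,0,0,0,0,1],
  [0,0,0,0,0,0,1],
])

```text
t: 18.43
tcp_pos: [0.4025, 0.1966, 0.4152]
eef_rot: [1.891, 1.854, 0.588]
contact_force: [0.3, 0.4, 0.7]
finger_gap: 0.0002
```

```bash
python3 chk.py wrist15
python3 - <<'E'
from look import *
np.set_printoptions(precision=4,suppress=True,linewidth=150)
m=np.load('slot.npy');s=pickle.load(open('wrist15.pkl','rb'))[0];Rt=cv2.Rodrigues(s['eef_rot'])[0]
P,im,d=pts('wrist15');T=(P-m)@Rt; u=T[...,1];h=-T[...,2]+.0025;y=T[...,0]
for a in np.arange(-.05,.06,.02):
    q=(u>=a)&(u<a+.01)&(y>.02)&(y<.035); print(round(a,3),q.sum(),np.median(h[q]))
snap('side','side15');snap('scene','scene15')
a=[cv2.imread(f'pics/{k}15.png') for k in('scene','side')]; cv2.imwrite('pics/f15.png',cv2.resize(np.hstack(a),(800,300)))
E
```

```text
slot in tool mm [ -0.0047   6.4272 300.6924] n [-0.0007 -0.0006 -1.    ] F [0.3398 0.4302 0.6625] 0.00020919084286174806 18.4333 [ 0.2705 -0.0835  1.9735 -0.258   0.6768  0.4441]
-0.05 215 1.2018339673964661e-05
-0.03 367 0.007723269881851158
-0.01 218 0.007066980745398806
0.01 307 0.007633206506026134
0.03 220 0.007047902660417148
0.05 198 0.001591409532386799
```

View pics/f15.png

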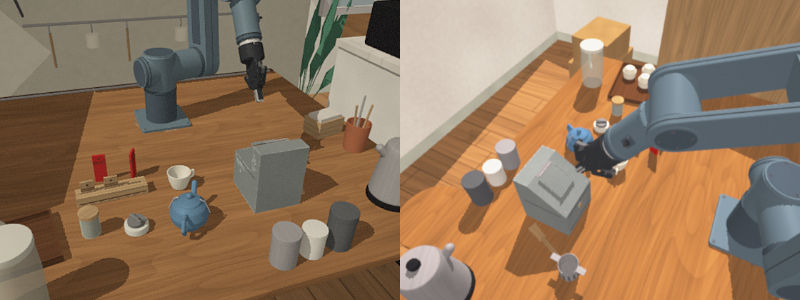

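View pics/wrist15.png

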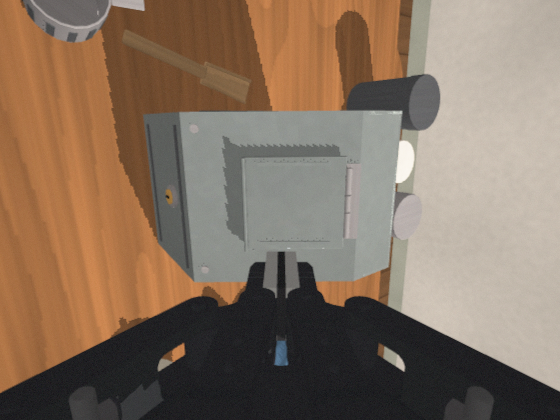

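The cover lies flat over the slot in wrist view, spanning (243–345, 157–250). Both short tallies, the red slips and the tea things stand where they were, and the gripper is clear of everything. Handing in.

```bash
python3 -c "
from bench import ctrl
print(ctrl.job_done())"
```

```text
the job is handed in; nothing more can be done
None
```

I drew the tall tally from the rack and put it through the slot into the honesty box. Then I swung the cover shut from behind, backed the arm off and handed the job in at about 18.6 s of the 53 s allowed.

**Tally:** It went about 55 mm in with under 2 N of contact force, and dropped when I let go. Pictures taken afterwards showed the slot empty. I could not see inside the box, so I am inferring that it dropped right in.

**Cover:** It lies flat, an even 7 to 8 mm off the sloping face. The closing press met a firm stop at about 27 N, and the cover stayed shut after the arm backed away.

**Everything else:** The short tallies, the red slips and the tea things looked unmoved in the last scene and side pictures. I judged that by eye and did not measure it.

**Disagreements:** The far scene camera put the tally top about 6 mm further out in x than the wrist camera. I went with the wrist camera, which agreed with itself at two heights, and the grasp fitted. Estimates of the box's turn ranged from -0.3° to -1.2°, which made no difference to the fit.

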